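# Clear and lever open the brush-wash trough

## Task

Push the yellow tin off the green lid of the wash trough so that it stands on the fixed metal shelf beside the lid, then press the red paddle on the lever's long end all the way down onto its stop, so that the short end raises the heavy lid. Only push and press: do not grasp or lift the tin or the lever, raise the lid with the lever alone and not by hand, keep the tin upright and leave the jar, cup and can where they are. Finish while holding the paddle down with a fingertip, the lid standing open for a colleague to reach in.

Things in the scene. Friction and masses are not known exactly. Their poses are not given: they have to be found in the camera images.
- trough: bare steel wash trough, fixed to the bench. Origin on the bench straight below the lever's axle; z up, y along the lever from the lid (-y) to the paddle (+y), x along the hinge to the shelf. In its frame, mm: base plate x -85 to 205, y -240 to 230, 6 thick; open tank x -70 to 200, y -235 to -118, 103 high; two axle posts at |x| 19 to 29, 126 high. Other entries use this frame
- shelf_mid (a point): middle of the fixed bare-metal shelf beside the lid (+x side), on its top face 117 mm above the bench, 1 mm below the lid's top. It covers x 68 to 200, y -235 to -60 mm of the trough frame; its +x, +y and -y edges have rims 4 mm thick and 10 mm high, the edge to the lid is open. Axes as trough
- lid (a joint): the green steel lid, about 2 kg (varies), 130 mm along x, 155 mm along y, 14 mm thick. Hinge angle: 0 shut, grows as its lip (+y edge) rises, about 0.45 rad when the lever lies on its stop. It falls shut by its weight when the lever is let go
- lid_lip (a point): middle of the lid's free edge (lip), on its top face; when shut it lies at x 0, y -60, z 118 mm of the trough frame, the hinge edge at y -215 mm. The lip overhangs the tank and the lever's short end lies beneath it. Axes: x along the hinge, y from hinge to lip
- pivot_seat (a point): where the axle's centre rests in the V notches: x 0, y 0, z 110 mm of the trough frame, axes as trough
- lever: loose dark steel bar, 26 mm wide, 12 thick, 0.35 kg. Its crosswise axle (12 mm diameter) rests in open V notches; short end (arm 95 mm, with a small roller on top) touches the lid from below, long end (192 mm to the paddle's middle) is up. Origin: axle centre, 110 mm above the bench. Axes as the trough's at rest, where the bar slopes up to the paddle by 0.30 rad; on the stop down by 0.38. Paddle force 3 to 7 N
- paddle_top (a point): middle of the top face of the red paddle, 56 by 56 mm, 12 mm thick, on the lever's long end. At rest about 172 mm above the bench, 182 mm from the axle along y of the trough; on the stop about 45 mm above the bench, the way between being an arc about the axle
- tin: closed yellow paint tin, 60 mm diameter, 75 mm high, about 0.25 kg, standing on the lid at the start. Origin: centre of its underside
- jar: bystander: white plastic jar with blue cap, 64 mm diameter, 85 mm high, on the trough's base plate (6 mm) beside the lever; origin at the centre of its underside
- cup: bystander: grey open cup, 72 mm across the rim, 85 mm high, also on the base plate; origin at the centre of its underside
- can: bystander: blue and silver can, 60 mm diameter, 105 mm high, on the bench on the robot's side of the lever; origin at the centre of its underside
- stop_top (a point): top centre of the black rubber stop, 24 mm diameter, under the lever at x 0, y 145, z 45 mm of the trough frame; the bar comes down on it. Axes as trough

How it is judged:
On the way, in this order (a step that is already met when the one before it is completed fails the run):
1. the tin stands on the fixed shelf, wholly off the lid, which is still shut (x of tin in the frame of trough above 0.096 m and z of tin in the frame of trough above 0.112 m and angle between tin's own z axis and vertical below 0.1 rad and linear speed of tin below 0.03 m/s and value of joint lid below 0.05 rad), for 0.2 s.
2. the lever is pressed down onto its stop by the fingers and the lid is up (value of joint lid above 0.4 rad and z of paddle_top in the frame of trough below 0.055 m and contact force between the fingers and lever above 0.5 N), for 0.2 s.
At the end, for the whole second after the job is handed in: the fingers still press the lever (over 0.5 N), its paddle's top under 55 mm above the bench (on the stop) with the axle in its seat, the lid open by more than 0.40 rad, and the tin at rest and upright on the shelf, wholly off the lid (all of step 2 and x of tin in the frame of trough above 0.096 m and z of tin in the frame of trough between 0.112 and 0.122 m and angle between tin's own z axis and vertical below 0.1 rad and linear speed of tin below 0.03 m/s and distance between lever and pivot_seat below 0.012 m); the arm keeps its last pose, push and grip.
It fails at once if the tin is lifted, tipped over or falls from the trough (z of tin in the frame of trough above 0.137 m or angle between tin's own z axis and vertical above 0.5 rad or z of tin in the frame of trough below 0.097 m).
It fails at once if the lid is raised with the tin still on it (value of joint lid above 0.1 rad and x of tin in the frame of trough below 0.09 m).
It fails at once if the lever is lifted out of its seat (distance between lever and pivot_seat above 0.02 m).
It fails at once if the arm or the fingers touch the raised lid (value of joint lid above 0.08 rad and contact force between any of the fingers, the arm and lid above 1 N).
It fails at once if the jar, cup or can is disturbed (distance of any of jar, cup, can from where it was at the start of the episode above 0.02 m or angle between any of jar, cup, can's own z axis and vertical above 0.3 rad).
It also fails if it takes over 48 s, if anything falls off the work surface, if the arm or the gripper's body presses on something with over 40 N, if the wrist force passes 120 N, or if a joint passes its speed limit or range.

## Robot

A 6-joint arm with a two-finger parallel gripper is mounted at the origin on the work surface. World frame = base frame: x ahead of the robot, y to its left, z up, the work surface at z = 0. Lengths are in m, angles in rad, forces in N, time in s.
With the tool pointing down it reaches from about 0.25 to 0.775 m from the base axis. Payload 4 kg.
Tool frame: the origin (TCP) lies midway between the tips of the shut fingers; the grasp point (between the pads) lies robot.tcp_to_grasp behind it (robot.tcp_to_grasp is the distance from the TCP to the grasp point, in m); y points along the fingers, x is the direction in which the jaws open and shut, and the axes are right-handed (so a half turn about y gives the same grasp; the last joint's range is limited). The gripper opens to 94 mm and grips with 3 to 60 N. Pads are 16 mm wide; open, the fingers measure 119 mm over their backs; the gripper's body (75 mm by 177 mm) begins 78 mm behind the grasp point.
Start: joints at [-1.306, 0.087, 1.371, -0, 1.684, -0.103], TCP at [0.198, -0.513, 0.185] pointing down, gripper open.
Joint ranges: [-3.1, 3.1], [-0.76, 2.03], [0.27, 2.55], [-1.08, 4.22], [0.17, 2.65], [-2.57, 2.57]. Speed limits (rad/s): [2.79, 2.79, 3.14, 3.14, 3.14, 3.14].

## Interface

Orientations are given as [roll, pitch, yaw] about the fixed x, y, z axes, in that order (R = Rz(yaw) Ry(pitch) Rx(roll)).
In Python, from bench import robot gives the robot as it stands.
- The arm moves only by the tool arm_command, never from a script. Its argument "series" is text: rows parted by semicolons, each of 7 numbers parted by spaces: the turn, a rotation vector about the tool's x, y, z in rad, then the shift along the tool's x, y, z in m, then the finger opening in m, from 0 to 0.094. A call has 1 to 12 rows; each row shifts and turns the pose as measured when the row begins, along the tool's axes as they then stand; what a row does not reach is not made up. A row lasts 1/10 s, in which the tool goes at most 50 mm and 8.59 degrees, less where a joint would pass 70% of its speed; a pose out of reach is approached as far as the arm can. A call with a gripper value outside its range is refused whole. The fingers move at their own pace and stop on an object; the grip force is fixed at half the most. Time passes only in rows, so rows that do not move let the fingers close. It gives the time, the measured TCP pose, the force and the opening at its end, in the units of the state.
- robot.get_obs(): the state, without advancing time (a new reading comes with each control period).
- robot.snapshot(name): name is "side" or "top" or "wrist"; returns the picture (420x560x3 uint8, blue, green, red); there is no depth.
- robot.camera_params(name): a dict with "fx", "fy", "cx", "cy" (pixels), "extrinsics" (4x4, takes a point from camera to world coordinates). Camera axes: x right, y up, looking along -z (the intrinsics and any distortion apply to the point x, -y, -z); pixel columns grow to the right and rows downward; lengths in m; the calibration is good to about 2 mm. A picture is of the moment at which its call begins: read the wrist's pose just before it. camera_params takes no time and is no camera call; for the wrist camera it gives the pose at the moment of the call.
- robot.close_job(): hands the job in, once; it reports no verdict.
Trained networks look in the newest picture that a camera, given by its name, has taken for a name from the list of things; names that differ only in an ending like _2 or _b are one class to them, and where a whole thing is asked for, a point or a joint stands for the part that bears it (a point fixed in the world has none). Each returns a list of dicts, best first, with "score" (0 to 1); they miss things now and then, are a little off and sometimes report something else, mostly with a low value. They report only what shows in the picture. A call takes as long as a camera call.
- robot.spot_in(camera, target): "centre" ([x, y, z] in m, in the coordinates of the camera as it stood for that picture, good to about 4 mm: the middle of the surface that is visible of it).
The state is a dict: "time": time; "joint_positions": joint angles; "qvel": joint speeds; "joint_torque": joint torques, N m; "tool_pos": TCP position; "ee_rot": TCP orientation; "wrist_force": force on the tool from outside, world axes, zero at the start; "wrist_torque": the same for the moment, N m; "width": finger opening in m.
Only numpy, scipy, OpenCV 4.12 (cv2) and the standard library are available. Lean on these libraries where they do the work, as an engineer would, in place of code of your own. Each camera call takes 0.05 s, during which the arm holds its last target.

## Working session

There is one attempt and no reset: what is moved stays moved. The work goes in short steps, Python scripts to look and compute and a tool call to move; the robot and the scene stay as the last step left them, time stands still between calls to the robot, and variables do not carry over. Pictures are saved under pics/ and viewed, and the job is handed in when it is done.

Besides the shell and the picture viewer there is one more tool, called after "Call:" in YAML: its name, and indented under it one key for each argument. arm_command: Moves the arm, as the interface text tells. Its arguments: {"type":"object","properties":{"series":{"type":"string"}},"required":["series"]}

```bash
mkdir -p pics; cat > h.py <<'E'
import numpy as np, cv2
from bench import robot
def P(c): return robot.camera_params(c)
def spot(c,t):
    r=robot.spot_in(c,t); E=np.array(P(c)["extrinsics"])
    return [(round(d["score"],2),np.round((E@np.r_[d["centre"],1])[:3],4)) for d in r[:3]]
E
python3 - <<'E'
from h import *
o=robot.get_obs(); print(o["tool_pos"],o["ee_rot"],o["width"],robot.tcp_to_grasp)
for c in["side","top"]:
    im=robot.snapshot(c); cv2.imwrite(f"pics/{c}0.png",im)
    p=P(c);print(c,p["fx"],p["fy"],p["cx"],p["cy"],[k for k in p],np.round(p["extrinsics"],3).tolist())
    for t in["trough","lid","lid_lip","lever","paddle_top","tin","jar","cup","can"]: print(t,spot(c,t))
E
```

```text
[ 0.19758955 -0.51266042  0.18403102] [-1.57056847  0.00215104 -1.20299874] 0.0941458025602205 0.0188
side 415.41218347434454 415.41218347434454 275.1319044161873 215.15546413833258 ['fx', 'fy', 'cx', 'cy', 'extrinsics'] [[0.695, 0.512, -0.504, 0.205], [-0.718, 0.51, -0.473, -0.379], [0.015, 0.691, 0.723, 0.647], [0.0, 0.0, 0.0, 1.0]]
trough [(0.6, array([ 0.5609, -0.1405,  0.0523]))]
lid [(0.57, array([ 0.5676, -0.2195,  0.1175]))]
lid_lip [(0.69, array([ 0.5705, -0.2179,  0.1175])), (0.43, array([ 0.3905, -0.0574,  0.092 ]))]
lever [(0.63, array([ 0.5619, -0.1434,  0.0446])), (0.56, array([0.5483, 0.0258, 0.1378]))]
paddle_top [(0.65, array([0.5445, 0.0249, 0.1351]))]
tin [(0.8, array([ 0.574 , -0.216 ,  0.1845]))]
jar [(0.6, array([ 0.6759, -0.0147,  0.0704]))]
cup [(0.78, array([0.6634, 0.1232, 0.0667]))]
can [(0.59, array([ 0.3922, -0.0582,  0.0924]))]
top 533.3261178082654 533.3261178082654 272.6585850579731 204.70345295470483 ['fx', 'fy', 'cx', 'cy', 'extrinsics'] [[0.01, 0.986, -0.165, 0.414], [-1.0, 0.007, -0.021, -0.027], [-0.02, 0.165, 0.986, 1.201], [0.0, 0.0, 0.0, 1.0]]
trough [(0.81, array([ 0.6304, -0.0921,  0.0037]))]
lid [(0.72, array([ 0.5953, -0.1806,  0.1142])), (0.51, array([0.5428, 0.0437, 0.1505]))]
lid_lip [(0.82, array([ 0.5919, -0.1769,  0.1192]))]
lever [(0.8, array([0.5463, 0.0463, 0.1472]))]
paddle_top [(0.62, array([0.5432, 0.0466, 0.1499]))]
tin [(0.8, array([ 0.5825, -0.2024,  0.1958]))]
jar [(0.96, array([0.6779, 0.0012, 0.0891]))]
cup [(0.79, array([0.6814, 0.148 , 0.0461])), (0.5, array([ 0.5941, -0.1788,  0.1166]))]
can [(0.92, array([ 0.4023, -0.0359,  0.1042])), (0.72, array([0.5442, 0.0452, 0.1484]))]
```

View pics/side0.png

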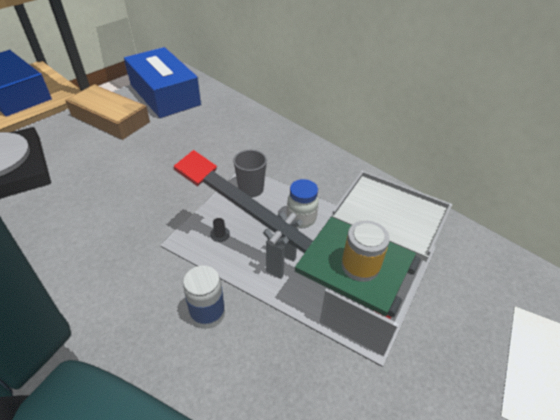

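View pics/top0.png

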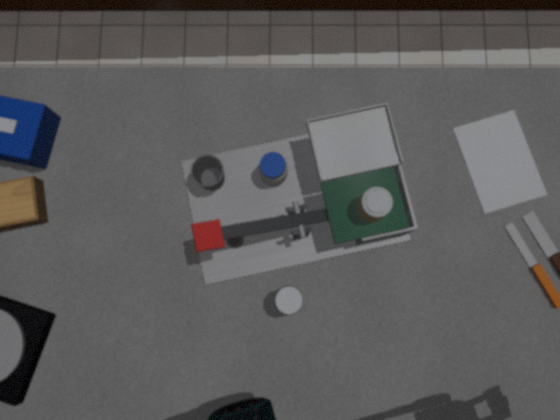

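The top view shows the shelf on the far side (+x world), with corners near (307,121), (387,104) and (402,160). The lid is at about (365,205) with the tin's top at (377,203). The paddle is at (208,235), the jar at (273,168), the cup at (208,174) and the can at (289,300). I'll zoom in for corner pixels and fit the trough's pose.

```bash
python3 - <<'E'
import cv2
im=cv2.imread("pics/top0.png")
cv2.imwrite("pics/top0z.png",cv2.resize(im[90:260,290:430],None,fx=4.5,fy=3.5) if 0 else cv2.resize(im[95:255,300:425],None,fx=3.75*1.0,fy=3.75,interpolation=cv2.INTER_CUBIC))
cv2.imwrite("pics/top0p.png",cv2.resize(im[140:290,175:345],None,fx=4,fy=4,interpolation=cv2.INTER_CUBIC))
E
```

```text
(no output)
```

View pics/top0z.png

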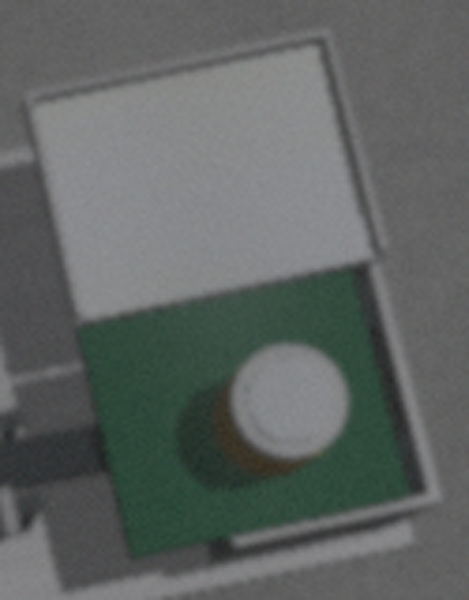

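View pics/top0p.png

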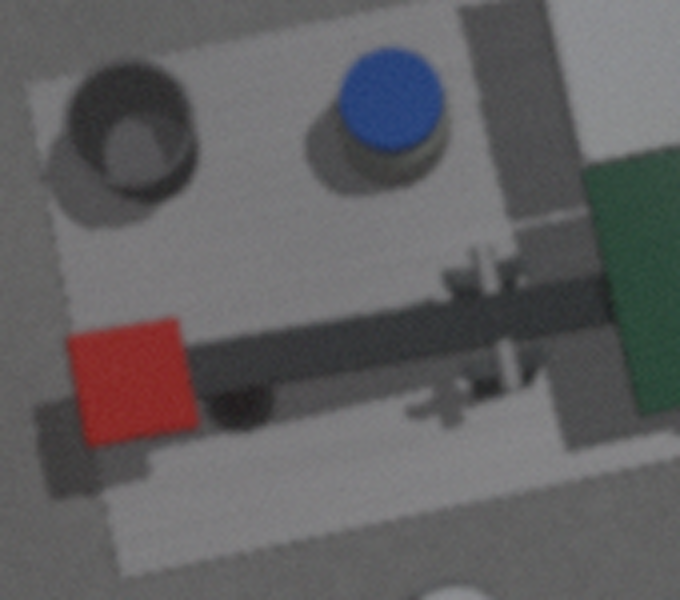

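```bash
cat >> h.py <<'E'
def proj(c,W,p=None):
    p=p or P(c);E=np.linalg.inv(np.array(p["extrinsics"]));W=np.atleast_2d(W)
    q=(E[:3,:3]@W.T).T+E[:3,3]
    return np.c_[p["cx"]+p["fx"]*q[:,0]/-q[:,2], p["cy"]+p["fy"]*(-q[:,1])/-q[:,2]]
def ray(c,uv,z):
    p=P(c);E=np.array(p["extrinsics"]);d=E[:3,:3]@np.array([(uv[0]-p["cx"])/p["fx"],-(uv[1]-p["cy"])/p["fy"],-1]);o=E[:3,3]
    return o+d*(z-o[2])/d[2]
def T(th,pts):
    pts=np.atleast_2d(pts);c,s=np.cos(th[0]),np.sin(th[0])
    return np.c_[c*pts[:,0]-s*pts[:,1]+th[1],s*pts[:,0]+c*pts[:,1]+th[2],pts[:,2]]
E
cat > fit.py <<'E'
from h import *
from scipy.optimize import least_squares
A=np.array([[25,97,200,-60,127],[330,33,200,-235,127],[78,322,65,-60,118],[133,556,-65,-60,118],[362,265,65,-215,118],[410,497,-65,-215,118]],float)
B=np.array([[70,340,28,208.7,180],[178,320,28,155.3,164],[195,428,-28,155.3,164],[90,445,-28,208.7,180],[28,83,205,230,6],[122,577,-85,230,6]],float)
uv=np.r_[(A[:,:2]+.5)/3.75-.5+[300,95],(B[:,:2]+.5)/4-.5+[175,140]];X=np.r_[A[:,2:],B[:,2:]]/1e3
r=least_squares(lambda t:(proj("top",T(t,X))-uv).ravel(),[0.1,.56,-.13],loss="soft_l1")
th=r.x;print(th);print(np.round(proj("top",T(th,X))-uv,1).tolist())
np.save("th.npy",th)
im=cv2.imread("pics/side0.png")
for q in proj("side",T(th,X)): cv2.circle(im,tuple(int(round(a)) for a in q),2,(0,255,255),-1)
cv2.imwrite("pics/sidefit.png",im)
c=ray("top",((np.array([292,402])+.5)/3.75-.5+[300,95]),.118+.075);print("tin top",c)
R=np.array([[np.cos(th[0]),np.sin(th[0])],[-np.sin(th[0]),np.cos(th[0])]])
print("tin in trough",R@(c[:2]-th[1:]))
for n,u,z in[("jar",(392,99),.091),("cup",(130,130),.085),("can",(463,640),.105)]:
  w=ray("top",(np.array(u)+.5)/4-.5+[175,140],z);print(n,w,R@(w[:2]-th[1:]))
E
python3 fit.py
```

```text
[ 0.2226568   0.56623787 -0.05857882]
[[0.0, -0.8], [0.0, -1.2], [0.2, 1.7], [-0.0, 0.5], [-2.7, 1.1], [0.4, 0.1], [-0.5, -1.6], [0.5, -1.2], [1.8, -0.4], [-0.0, 0.5], [-0.5, 0.3], [-0.1, 0.8]]
tin top [ 0.58927977 -0.20588282  0.193     ]
tin in trough [-0.01005482 -0.14875584]
jar [ 0.68686004 -0.00247742  0.091     ] [0.13003291 0.02808051]
cup [0.67050985 0.13826947 0.085     ] [0.14516629 0.16896343]
can [ 0.40275732 -0.0414913   0.105     ] [-0.15567162  0.05276574]
```

View pics/sidefit.png

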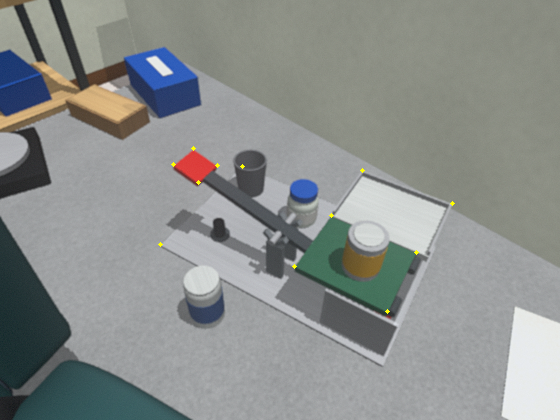

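The fit agrees with both cameras: trough yaw is 0.223 rad with its origin at (0.566, -0.059), and the yellow dots land on the corners in the side view. The tin is at trough (-10, -149) mm. I'll push it along trough +x with the fingers 30 mm apart, so the two tips cradle it.

```bash
cat >> h.py <<'E'
from scipy.spatial.transform import Rotation as Ro
def plan(tr,yaw=None):
    """trough-frame TCP target (m) -> shift in tool axes now, turn"""
    th=np.load("th.npy");o=robot.get_obs();R=Ro.from_euler("xyz",o["ee_rot"])
    w=T(th,tr)[0];d=w-np.array(o["tool_pos"])
    Rg=Ro.from_euler("xyz",[-np.pi/2,0,-np.pi/2+th[0] if yaw is None else yaw])
    print("t",o["time"],"world",np.round(w,4),"shift now-tool",np.round(R.inv().apply(d),4),"goal-tool",np.round(Rg.inv().apply(d),4),"turn",np.round((R.inv()*Rg).as_rotvec(),4),"len",np.linalg.norm(d))
def here():
    th=np.load("th.npy");o=robot.get_obs();p=np.array(o["tool_pos"]);c,s=np.cos(th[0]),np.sin(th[0]);d=p[:2]-th[1:]
    print("t",round(o["time"],2),"trough",np.round([c*d[0]+s*d[1],-s*d[0]+c*d[1],p[2]],4),"rpy",np.round(o["ee_rot"],3),"F",np.round(o["wrist_force"],2),"w",round(o["width"],4))
E
python3 -c "
from h import *
here();plan([-.085,-.149,.185])"
```

```text
t 1.0 trough [-0.4598 -0.3621  0.1852] rpy [-1.571 -0.    -1.203] F [-0.39  0.29  0.43] w 0.0939
t 1.0 world [ 0.5162 -0.2227  0.185 ] shift now-tool [-1.566e-01  2.000e-04  4.017e-01] goal-tool [-2.131e-01  2.000e-04  3.748e-01] turn [0.000e+00 1.452e-01 1.000e-04] len 0.43110873688707063
```

Call:
arm_command:
  series: "0 0.145 0 0 0 0 0.03;0 0 0 -0.02 0 0.034 0.03;0 0 0 -0.02 0 0.034 0.03;0 0 0 -0.02 0 0.034 0.03;0 0 0 -0.02 0 0.034 0.03;0 0 0 -0.02 0 0.034 0.03;0 0 0 -0.02 0 0.034 0.03;0 0 0 -0.02 0 0.034 0.03;0 0 0 -0.02 0 0.034 0.03;0 0 0 -0.02 0 0.034 0.03;0 0 0 0 0 0 0.03"

```text
time: 2.1
tool_pos: [0.4672, -0.2645, 0.1847]
ee_rot: [-1.569, -0.002, -1.36]
wrist_force: [-0.6, -0.2, -0.8]
width: 0.0299
```

```bash
python3 -c "
from h import *
here();plan([-.085,-.149,.134])"
```

```text
t 2.1 trough [-0.1421 -0.179   0.1847] rpy [-1.569 -0.002 -1.36 ] F [-0.56 -0.17 -0.78] w 0.0299
t 2.1 world [ 0.5162 -0.2227  0.134 ] shift now-tool [-0.0307  0.0507  0.0567] goal-tool [-0.03    0.0507  0.0571] turn [-0.0016 -0.0118  0.0017] len 0.08201614175851396
```

Call:
arm_command:
  series: "0 -0.012 0 -0.015 0 0.028 0.03;0 0 0 -0.015 0 0.028 0.03;0 0 0 0 0.025 0 0.03;0 0 0 0 0.022 0 0.03;0 0 0 0 0 0 0.03"

```text
time: 2.6
tool_pos: [0.5173, -0.2234, 0.1376]
ee_rot: [-1.569, -0.006, -1.346]
wrist_force: [-0.2, -0.5, -0.7]
width: 0.0299
```

```bash
python3 -c "
from h import *
here();plan([-.085,-.149,.134])
for c in ['side','top']: cv2.imwrite(f'pics/{c}1.png',robot.snapshot(c))
"
```

```text
t 2.6 trough [-0.0841 -0.1499  0.1376] rpy [-1.569 -0.006 -1.346] F [-0.17 -0.49 -0.67] w 0.0299
t 2.6 world [ 0.5162 -0.2227  0.134 ] shift now-tool [-0.001   0.0036 -0.0009] goal-tool [-0.0009  0.0036 -0.0009] turn [-0.0019  0.0017  0.0055] len 0.0038467167311176886
```

View pics/side1.png

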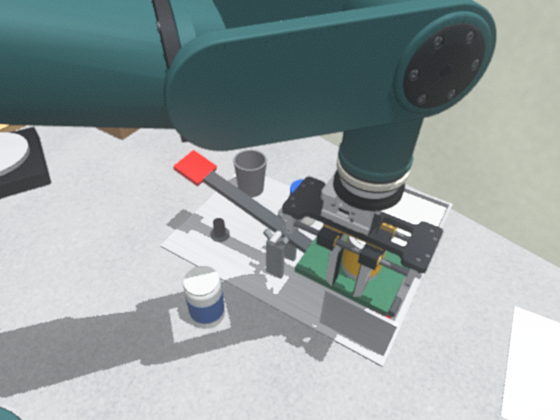

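View pics/top1.png

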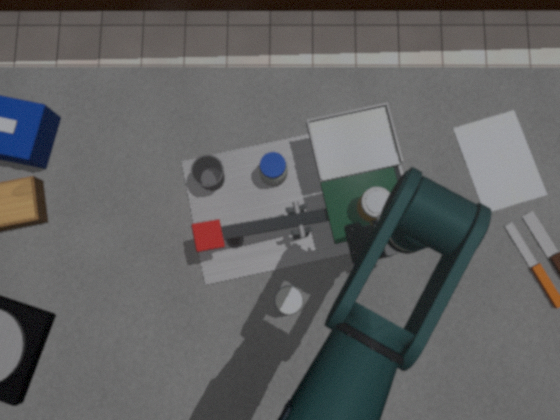

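The side view shows the fingers on the robot's side of the tin, one either side of its middle, at about (335,275) and (367,280). The tips are clear of the lid. Now the push, in slow short rows.

Call:
arm_command:
  series: "0 0 0.005 0 0.003 0.015 0.03;0 0 0 -0.001 0 0.012 0.03;0 0 0 0 0 0.008 0.03;0 0 0 0 0 0.008 0.03;0 0 0 0 0 0.008 0.03;0 0 0 0 0 0.008 0.03;0 0 0 0 0 0.008 0.03;0 0 0 0 0 0.008 0.03"

```text
time: 3.5
tool_pos: [0.5957, -0.2098, 0.1458]
ee_rot: [-1.56, -0.011, -1.351]
wrist_force: [-1.5, -0.5, -0.3]
width: 0.0299
```

```bash
python3 -c "
from h import *
here();plan([.093,-.149,.134])
for c in ['side','top']: cv2.imwrite(f'pics/{c}2.png',robot.snapshot(c)); print(spot(c,'tin'))
"
```

```text
t 3.5 trough [-0.0047 -0.154   0.1458] rpy [-1.56  -0.011 -1.351] F [-1.46 -0.54 -0.25] w 0.0299
t 3.5 world [ 0.6898 -0.1834  0.134 ] shift now-tool [-0.0055  0.0127  0.0975] goal-tool [-0.005   0.0118  0.0977] turn [-0.0103 -0.0032  0.0109] len 0.09849005278905439
[(0.97, array([ 0.6005, -0.2094,  0.1756]))]
[(0.43, array([ 0.6413, -0.1788,  0.1924]))]
```

View pics/side2.png

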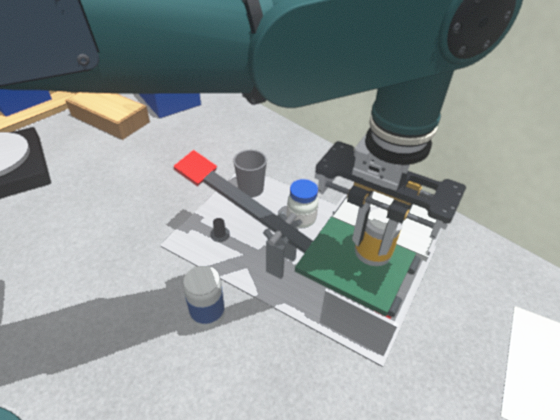

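The tin moves along upright between the fingers (side view around (376,245)). The tool has drifted up about 10 mm and tilted slightly, so I'll correct that while pushing.

Call:
arm_command:
  series: "-0.01 0 0.011 -0.001 0.004 0.008 0.03;0 0 0 -0.001 0.004 0.008 0.03;0 0 0 -0.001 0.003 0.008 0.03;-0.002 0 0 -0.001 0.002 0.008 0.03;0 0 0 -0.001 0.002 0.008 0.03;-0.002 0 0 0 0.001 0.008 0.03"

```text
time: 4.3
tool_pos: [0.6431, -0.1948, 0.1297]
ee_rot: [-1.577, -0.0, -1.353]
wrist_force: [-2.1, -0.1, 1.3]
width: 0.0299
```

```bash
python3 -c "
from h import *
here();plan([.093,-.149,.134])
for c in ['side','top']: cv2.imwrite(f'pics/{c}3.png',robot.snapshot(c))
"
```

```text
t 4.3 trough [ 0.0449 -0.1498  0.1297] rpy [-1.577 -0.    -1.353] F [-2.05 -0.13  1.25] w 0.0299
t 4.3 world [ 0.6898 -0.1834  0.134 ] shift now-tool [-0.0011 -0.0046  0.0481] goal-tool [-0.0008 -0.0043  0.0481] turn [ 0.0059 -0.0052  0.0005] len 0.048289656628117385
```

View pics/side3.png

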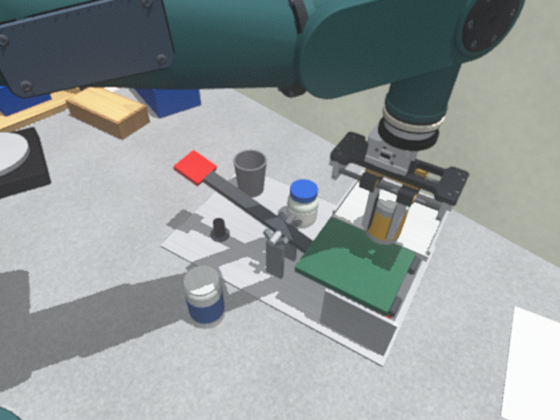

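Call:
arm_command:
  series: "0.005 -0.005 0 0 -0.001 0.008 0.03;0 0 0 0 -0.001 0.008 0.03;0 0 0 0 0 0.008 0.03;0 0 0 0 0 0.008 0.03;0 0 0 0 0 0.006 0.03;0 0 0 0 0 0.004 0.03"

```text
time: 5.0
tool_pos: [0.6879, -0.1839, 0.1298]
ee_rot: [-1.572, 0.002, -1.347]
wrist_force: [-1.0, 0.7, -0.3]
width: 0.0302
```

```bash
python3 -c "
from h import *
here();plan([.093,-.149,.134])
for c in ['side','top']: cv2.imwrite(f'pics/{c}4.png',robot.snapshot(c))
"
```

```text
t 5.0 trough [ 0.091  -0.1491  0.1298] rpy [-1.572  0.002 -1.347] F [-0.96  0.67 -0.33] w 0.0302
t 5.0 world [ 0.6898 -0.1834  0.134 ] shift now-tool [-0.0001 -0.0042  0.002 ] goal-tool [-0.0001 -0.0042  0.002 ] turn [ 0.0008  0.0013 -0.0015] len 0.004653402838269711
```

View pics/side4.png

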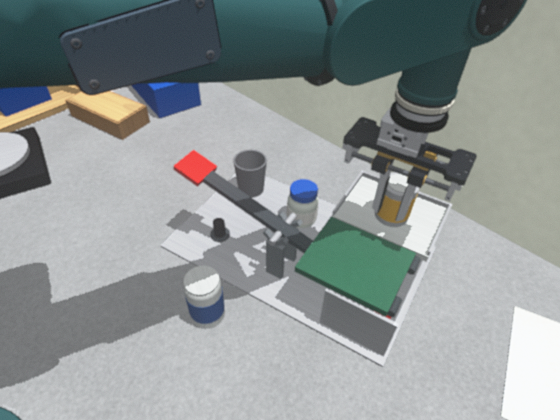

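The side view shows the tin wholly on the shelf at about (395,205), with the lid clear and shut. I'll back off, then check.

Call:
arm_command:
  series: "0 0 0 0 0 -0.006 0.03;0 0 0 0 0 -0.015 0.03;0 0 0 0 0 -0.03 0.03;0 0 0 0 -0.03 -0.035 0.03;0 0 0 0 -0.04 -0.03 0;0 0 0 -0.02 -0.03 -0.03 0;0 0 0 -0.04 0 -0.02 0;0 0 0 -0.04 0 0 0;0 0 0 0 0 0 0"

```text
time: 6.0
tool_pos: [0.4937, -0.1239, 0.2352]
ee_rot: [-1.566, -0.001, -1.352]
wrist_force: [-0.5, -0.9, 0.7]
width: 0.0002
```

```bash
python3 -c "
from h import *
here();plan([0,.182,.22])
for c in ['side','top']: cv2.imwrite(f'pics/{c}5.png',robot.snapshot(c)); print(spot(c,'tin'),T(np.load('th.npy'),[.125,-.149,.18]))
"
```

```text
t 6.0 trough [-0.0851 -0.0477  0.2352] rpy [-1.566e+00 -1.000e-03 -1.352e+00] F [-0.48 -0.86  0.75] w 0.0002
t 6.0 world [0.526  0.1189 0.22  ] shift now-tool [-0.23    0.0154  0.0842] goal-tool [-0.2297  0.0152  0.0851] turn [-0.0052 -0.0036  0.0012] len 0.24540281236201003
[(0.91, array([ 0.7031, -0.1864,  0.1783])), (0.23, array([ 0.3938, -0.0562,  0.0926]))] [[ 0.72105457 -0.17629794  0.18      ]]
[(0.89, array([ 0.712 , -0.1751,  0.1934]))] [[ 0.72105457 -0.17629794  0.18      ]]
```

View pics/side5.png

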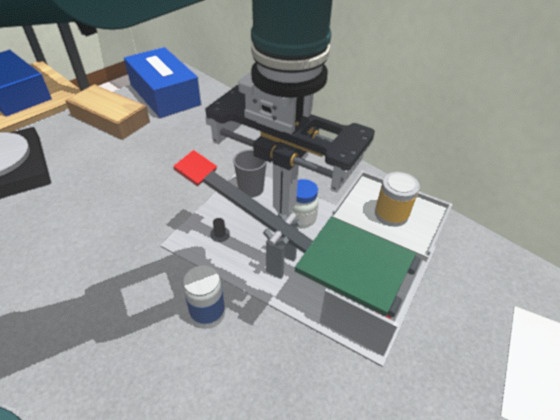

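View pics/top5.png

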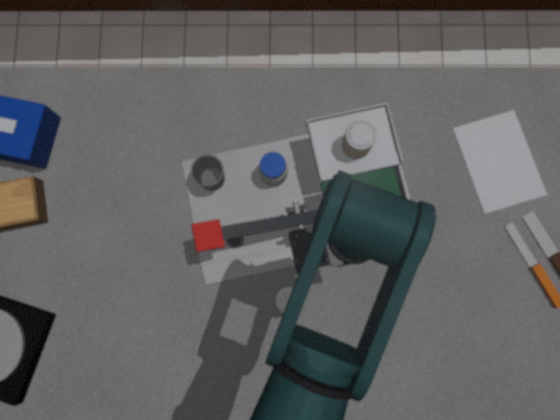

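Both views show the tin upright on the shelf, with its cap at about (361,137) in the top view, the lid shut and the bystanders unmoved. I'll check the tin's x from that pixel, then go to the paddle.

```bash
python3 - <<'E'
from h import *
th=np.load("th.npy");im=cv2.imread("pics/top5.png")
cv2.imwrite("pics/top5z.png",cv2.resize(im[95:195,300:420],None,fx=5,fy=5,interpolation=cv2.INTER_CUBIC))
w=ray("top",(361,137),.192);c,s=np.cos(th[0]),np.sin(th[0]);d=w[:2]-th[1:]
print(w,c*d[0]+s*d[1],-s*d[0]+c*d[1])
E
```

```text
[ 0.71779166 -0.17682896  0.192     ] 0.12170037817530988 -0.14879739684655452
```

View pics/top5z.png

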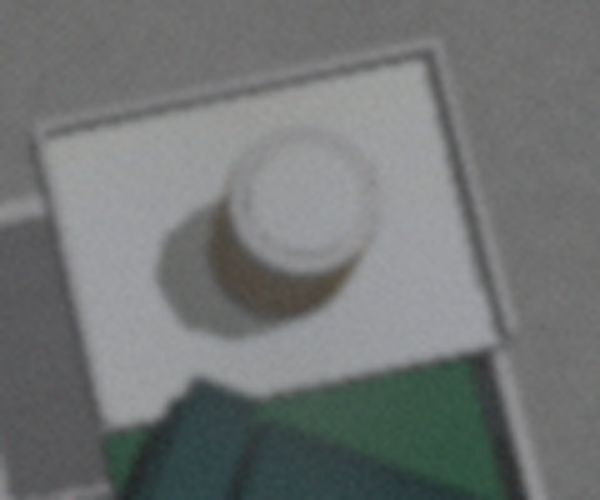

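Call:
arm_command:
  series: "-0.005 -0.004 0 -0.035 0 0.01 0;0 0 0 -0.035 0 0.013 0;0 0 0 -0.035 0 0.013 0;0 0 0 -0.035 0 0.013 0;0 0 0 -0.035 0 0.013 0;0 0 0 -0.035 0 0.013 0;0 0 0 0 0 0 0"

```text
time: 6.9
tool_pos: [0.5291, 0.0924, 0.2229]
ee_rot: [-1.588, 0.0, -1.367]
wrist_force: [0.4, -0.2, 0.2]
width: 0.0001
```

```bash
python3 -c "
from h import *
here();plan([0,.182,.19])"
```

```text
t 6.9 trough [-0.0028  0.1554  0.2229] rpy [-1.588  0.    -1.367] F [ 0.43 -0.21  0.18] w 0.0001
t 6.9 world [0.526  0.1189 0.19  ] shift now-tool [-0.0266  0.0329  0.0029] goal-tool [-0.0266  0.0329  0.0028] turn [ 0.0172 -0.0189 -0.0006] len 0.04240738552327702
```

The tin is at x = 122 mm, so it's wholly off the lid. Next, centre over the paddle.

Call:
arm_command:
  series: "0.017 -0.019 0 -0.013 0 0.002 0;0 0 0 -0.015 0.02 0.002 0;0 0 0 0 0.005 0 0;0 0 0 0 0 0 0"

```text
time: 7.3
tool_pos: [0.5288, 0.1184, 0.195]
ee_rot: [-1.573, -0.001, -1.35]
wrist_force: [0.1, 0.2, 0.2]
width: 0.0004
```

```bash
python3 -c "
from h import *
here();plan([0,.184,.172])
for c in ['side']: cv2.imwrite(f'pics/{c}6.png',robot.snapshot(c))"
```

```text
t 7.3 trough [0.0025 0.1809 0.195 ] rpy [-1.573e+00 -1.000e-03 -1.350e+00] F [0.06 0.17 0.16] w 0.0004
t 7.3 world [0.5256 0.1209 0.172 ] shift now-tool [-0.0032  0.023  -0.0025] goal-tool [-0.0031  0.023  -0.0025] turn [ 0.0019 -0.0015  0.0008] len 0.0233125225732747
```

View pics/side6.png

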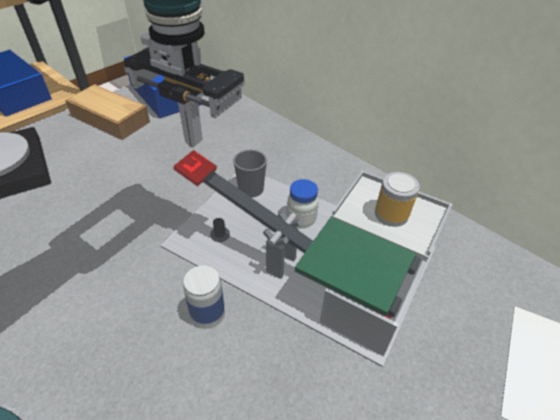

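The fingertips are right above the red paddle (about (193,145) over (195,165)). Now press down, following the arc.

Call:
arm_command:
  series: "0 0 0 -0.001 0.01 -0.001 0;0 0 0 -0.001 0.01 -0.001 0;0 0 0 -0.002 0.01 0 0;0 0 0 -0.002 0.01 0 0;0 0 0 -0.001 0.01 0 0;0 0 0 -0.001 0.01 0 0;0 0 0 0 0.01 0 0"

```text
time: 8.05
tool_pos: [0.5276, 0.1273, 0.1274]
ee_rot: [-1.561, 0.005, -1.352]
wrist_force: [-1.4, 2.6, 6.4]
width: 0.0004
```

```bash
python3 -c "
from h import *
here();plan([0,.184,.045])
for c in ['side']: cv2.imwrite(f'pics/{c}7.png',robot.snapshot(c))"
```

```text
t 8.05 trough [0.0033 0.1898 0.1274] rpy [-1.561  0.005 -1.352] F [-1.38  2.58  6.4 ] w 0.0004
t 8.05 world [0.5256 0.1209 0.045 ] shift now-tool [ 0.0062  0.0824 -0.0041] goal-tool [ 0.0058  0.0824 -0.0033] turn [-0.0103 -0.0041 -0.0048] len 0.08269511691775434
```

View pics/side7.png

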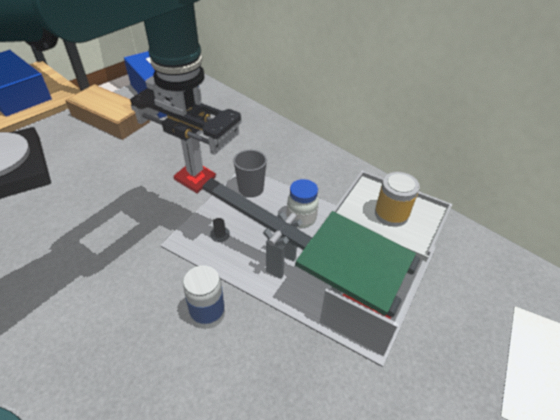

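The lever is turning and the lid is rising, with about 6 N at the fingertips. I'll keep going.

Call:
arm_command:
  series: "-0.01 -0.004 -0.005 0 0.01 0 0;0 0 0 0 0.01 0 0;0 0 0 0.001 0.01 -0.001 0;0 0 0 0.002 0.01 -0.001 0;0 0 0 0.002 0.01 -0.001 0;0 0 0 0.002 0.01 0 0"

```text
time: 8.7
tool_pos: [0.5276, 0.1296, 0.0731]
ee_rot: [-1.559, 0.014, -1.342]
wrist_force: [-1.5, 2.2, 5.2]
width: 0.0005
```

```bash
python3 -c "
from h import *
here();plan([0,.182,.048])
for c in ['side']: cv2.imwrite(f'pics/{c}8.png',robot.snapshot(c))"
```

```text
t 8.7 trough [0.0039 0.192  0.0731] rpy [-1.559  0.014 -1.342] F [-1.51  2.23  5.21] w 0.0005
t 8.7 world [0.526  0.1189 0.048 ] shift now-tool [ 0.0103  0.025  -0.0042] goal-tool [ 0.01    0.0251 -0.0039] turn [-0.012   0.0056 -0.0136] len 0.027343934089665834
```

View pics/side8.png

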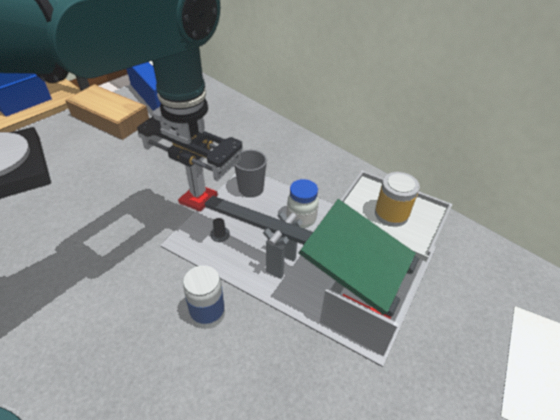

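The side view shows the lid well open and the paddle at about (198,197), with the bar not yet on its stop. Pressing on to the stop.

Call:
arm_command:
  series: "-0.012 0.005 -0.012 0.002 0.008 -0.001 0;0 0 0 0.002 0.008 -0.001 0;0 0 0 0.002 0.007 -0.001 0;0 0 0 0.001 0.006 0 0"

```text
time: 9.15
tool_pos: [0.5282, 0.125, 0.0463]
ee_rot: [-1.565, 0.004, -1.346]
wrist_force: [-1.1, -0.9, 6.1]
width: 0.0005
```

```bash
python3 -c "
from h import *
here();plan([0,.184,.046])
for c in ['side']: cv2.imwrite(f'pics/{c}9.png',robot.snapshot(c))"
```

```text
t 9.15 trough [0.0035 0.1875 0.0463] rpy [-1.565  0.004 -1.346] F [-1.06 -0.9   6.12] w 0.0005
t 9.15 world [0.5256 0.1209 0.046 ] shift now-tool [ 0.0035  0.0002 -0.0035] goal-tool [ 0.0035  0.0003 -0.0035] turn [-0.006   0.0021 -0.004 ] len 0.004904602134933244
```

View pics/side9.png

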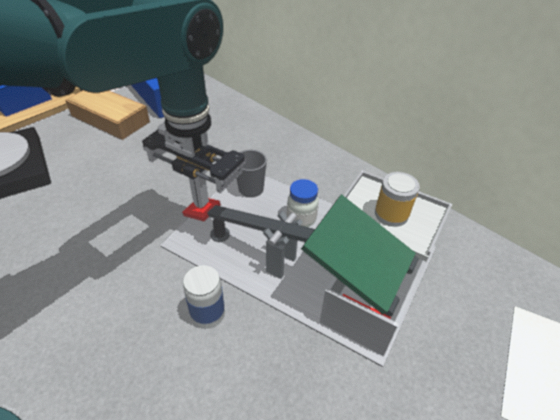

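Call:
arm_command:
  series: "0 0 0 0 0.004 0 0;0 0 0 0 0.003 0 0"

```text
time: 9.4
tool_pos: [0.5289, 0.1235, 0.0399]
ee_rot: [-1.564, 0.0, -1.346]
wrist_force: [-1.0, -0.4, 5.1]
width: -0.0
```

```bash
python3 -c "
from h import *
here()"
```

```text
t 9.4 trough [0.0038 0.1858 0.0399] rpy [-1.564  0.    -1.346] F [-0.95 -0.4   5.1 ] w -0.0
```

```bash
python3 -c "
from h import *
im=robot.snapshot('side');cv2.imwrite('pics/side10.png',cv2.resize(im[110:320,130:420],None,fx=2.7,fy=2.7,interpolation=cv2.INTER_CUBIC))
print(spot('side','paddle_top'))
th=np.load('th.npy')
print(T(th,[0,.182,.045]))"
```

```text
[(0.69, array([ 0.5482, -0.0045,  0.0905]))]
[[0.52604834 0.11892837 0.045     ]]
```

View pics/side10.png

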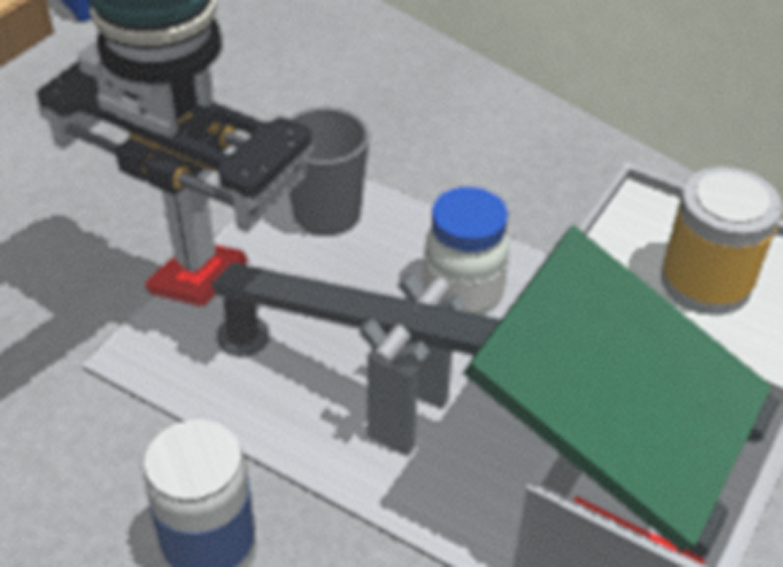

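The bar is almost on the stop (crop around (240,290)), and the force is still only the lid's load. I'll press a little more and watch for a rise.

Call:
arm_command:
  series: "0 0 0 0 0.003 0 0"

```text
time: 9.6
tool_pos: [0.5293, 0.123, 0.0376]
ee_rot: [-1.564, -0.001, -1.346]
wrist_force: [-1.3, -1.2, 5.4]
width: 0.0006
```

Call:
arm_command:
  series: "0 0 0 0 0.003 0 0"

```text
time: 9.7
tool_pos: [0.5296, 0.1223, 0.0353]
ee_rot: [-1.563, -0.003, -1.346]
wrist_force: [-1.9, -2.0, 5.2]
width: 0.0003
```

```bash
python3 - <<'E'
from h import *
here()
im=robot.snapshot('side');big=cv2.resize(im[170:270,160:320],None,fx=5,fy=5,interpolation=cv2.INTER_CUBIC)
th=np.load('th.npy')
for ph,col in((-.38,(0,255,255)),(-.30,(255,255,0))):
    L=np.array([[28,164,6],[28,220,6],[-28,220,6],[-28,164,6],[13,20,6],[-13,20,6]])/1e3
    c,s=np.cos(ph),np.sin(ph)
    X=np.c_[L[:,0],c*L[:,1]-s*L[:,2],.11+s*L[:,1]+c*L[:,2]]
    for q in proj('side',T(th,X)): cv2.circle(big,tuple(int(round(a)) for a in (q-[160,170]+.5)*5),4,col,1)
cv2.imwrite('pics/side11.png',big)
E
```

```text
t 9.7 trough [0.0042 0.1845 0.0353] rpy [-1.563 -0.003 -1.346] F [-1.88 -2.05  5.2 ] w 0.0003
```

View pics/side11.png

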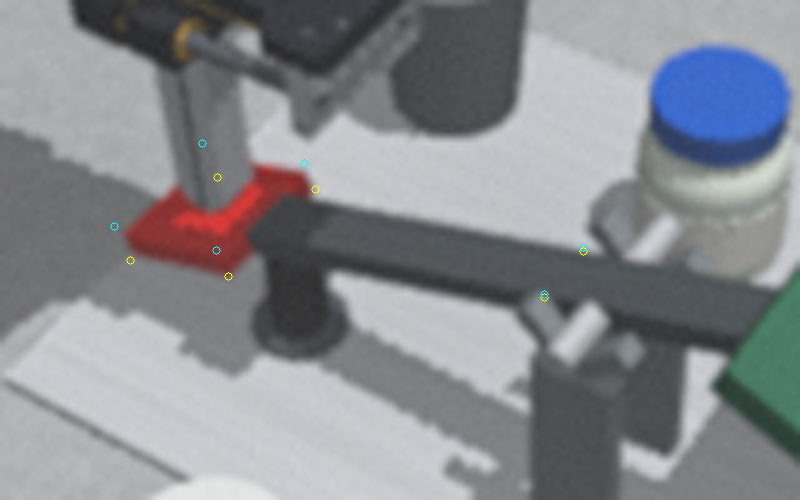

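```bash
python3 - <<'E'
from h import *
o=robot.get_obs();p=np.array(o["tool_pos"]);R=Ro.from_euler("xyz",o["ee_rot"])
big=cv2.imread('pics/side11.png')
for s,c in(([0,0,0],(0,255,0)),([0.0125,0,0.008],(255,0,255)),([-0.0125,0,0.008],(255,0,255)),([0.0125,0,-0.008],(255,0,255)),([-0.0125,0,-0.008],(255,0,255))):
    q=proj('side',p+R.apply(s))[0];cv2.circle(big,tuple(int(round(a)) for a in (q-[160,170]+.5)*5),4,c,2);print(q)
cv2.imwrite('pics/side12.png',big)
E
```

```text
[204.19912206 215.70044005]
[211.53693749 215.61591638]
[201.76782095 210.96036076]
[206.68360157 220.54419624]
[196.85525417 215.78503344]
```

View pics/side12.png

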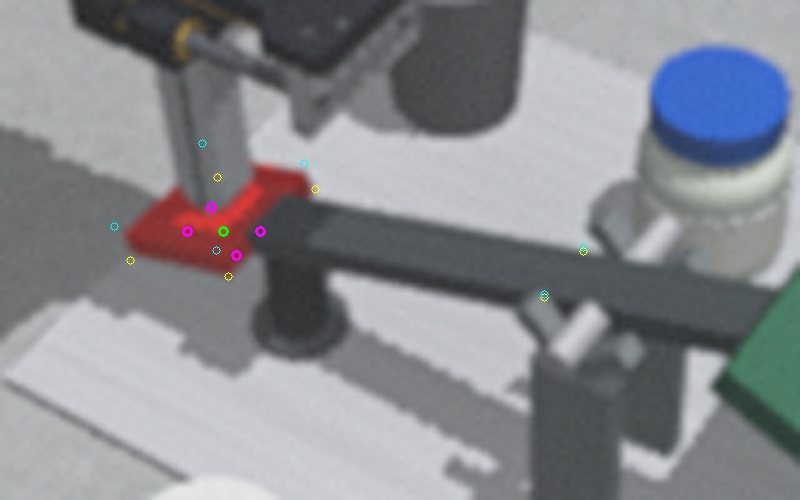

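```bash
python3 - <<'E'
from h import *
o=robot.get_obs();print(o["time"],o["tool_pos"],o["wrist_force"])
out=[]
for f,p,e in(("side6",[.5288,.1184,.195],[-1.573,-.001,-1.35]),("side8",[.5276,.1296,.0731],[-1.559,.014,-1.342])):
    im=cv2.imread(f'pics/{f}.png');R=Ro.from_euler("xyz",e)
    big=cv2.resize(im[110:230,150:240],None,fx=4.3,fy=4.3,interpolation=cv2.INTER_CUBIC)
    for s in([0,0,0],[.0125,0,.008],[-.0125,0,.008],[.0125,0,-.008],[-.0125,0,-.008]):
        q=proj('side',np.array(p)+R.apply(s))[0];cv2.circle(big,tuple(int(round(a)) for a in (q-[150,110]+.5)*4.3),3,(0,255,0) if s==[0,0,0] else (255,0,255),1)
    out.append(big)
cv2.imwrite('pics/tipchk.png',np.hstack(out))
E
```

```text
9.75 [0.52948419 0.12221283 0.03487675] [-0.85122717 -0.92721626  4.70010479]
```

View pics/tipchk.png

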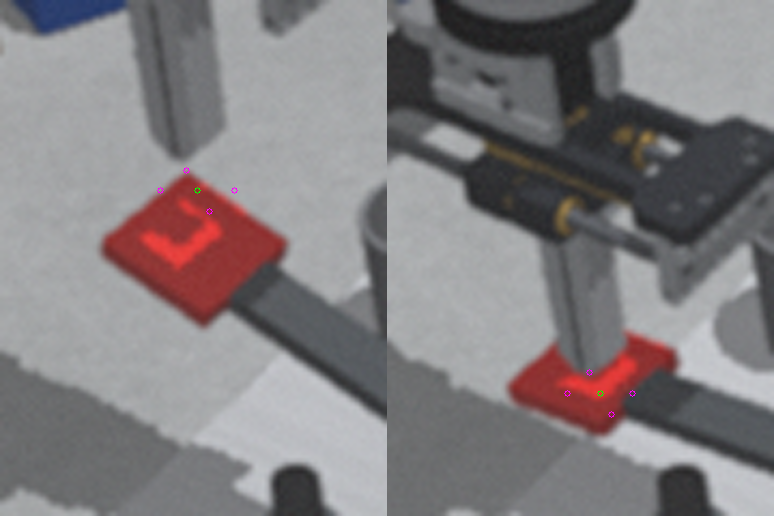

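The drawn fingertips are about 15 mm higher than the reported TCP. That explains why the reported height is below the paddle while the bar is still slightly above its stop. I'll keep pressing until the force rises.

Call:
arm_command:
  series: "0 0 0 0 0.004 0 0;0 0 0 0 0.003 0 0"

```text
time: 9.95
tool_pos: [0.5304, 0.1211, 0.0294]
ee_rot: [-1.562, -0.005, -1.347]
wrist_force: [-1.2, -1.5, 4.7]
width: 0.0003
```

Call:
arm_command:
  series: "0 0 0 0 0.004 0 0;0 0 0 0 0.003 0 0"

```text
time: 10.15
tool_pos: [0.5309, 0.1209, 0.0281]
ee_rot: [-1.561, -0.006, -1.347]
wrist_force: [-8.6, -0.4, 17.6]
width: 0.0003
```

The force jumped to 18 N, so the bar is on the stop. I'll ease the sideways push while keeping the downward press.

Call:
arm_command:
  series: "0 0 0 0 0.002 -0.002 0"

```text
time: 10.25
tool_pos: [0.5305, 0.1209, 0.0286]
ee_rot: [-1.557, -0.006, -1.347]
wrist_force: [1.5, 0.7, 5.1]
width: 0.0005
```

Call:
arm_command:
  series: "0 0 0 0 0.003 -0.001 0"

```text
time: 10.35
tool_pos: [0.5308, 0.1209, 0.0283]
ee_rot: [-1.553, -0.007, -1.347]
wrist_force: [-4.1, 0.1, 13.6]
width: 0.0007
```

```bash
python3 - <<'E'
from h import *
here()
im=robot.snapshot('side');cv2.imwrite('pics/side13.png',im);here()
big=cv2.resize(im[160:280,160:320],None,fx=5,fy=5,interpolation=cv2.INTER_CUBIC)
cv2.imwrite('pics/side13z.png',big)
cv2.imwrite('pics/top13.png',robot.snapshot('top'))
here()
E
```

```text
t 10.35 trough [0.0051 0.1829 0.0283] rpy [-1.553 -0.007 -1.347] F [-4.1   0.09 13.62] w 0.0007
t 10.4 trough [0.005  0.1829 0.0283] rpy [-1.553 -0.007 -1.347] F [-2.43 -0.47 12.23] w 0.0006
t 10.45 trough [0.0051 0.1828 0.0284] rpy [-1.554 -0.007 -1.347] F [-1.93 -0.73 12.75] w 0.0006
```

View pics/side13z.png

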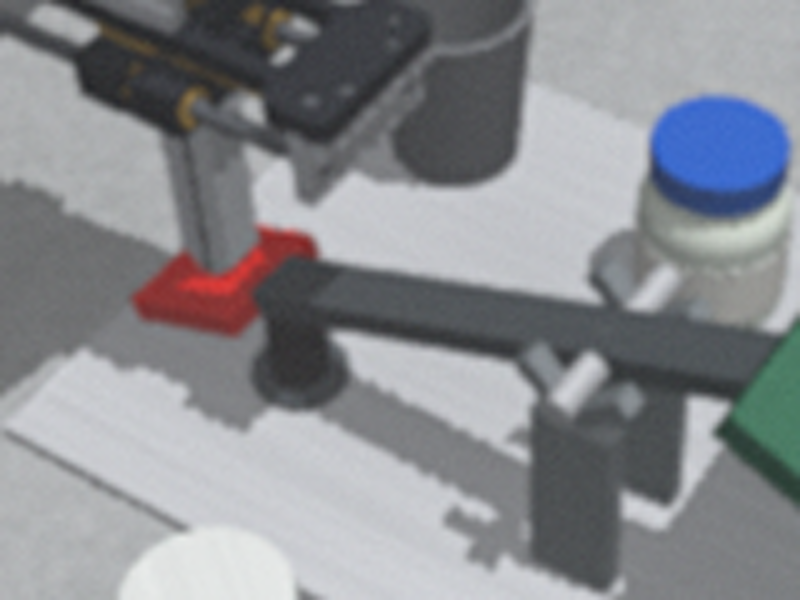

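View pics/side13.png

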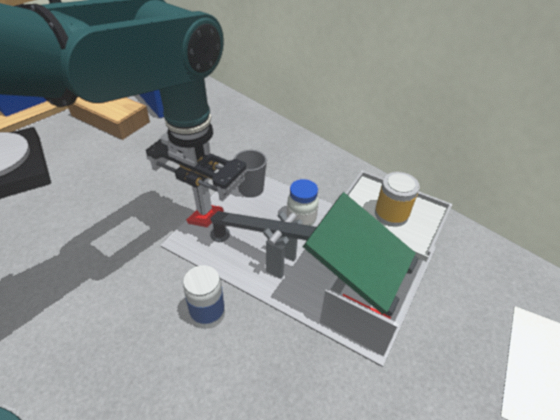

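View pics/top13.png

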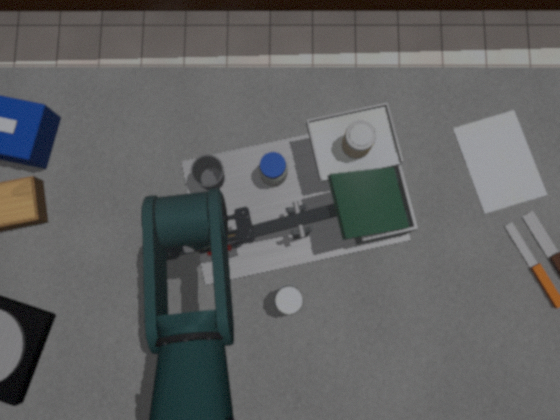

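The bar's end rests on the black stop (crop around (285,270)). The lid stands open, the tin is upright on the shelf, and the jar, cup and can are where they were. The force is holding at about 12 N. Last check: the lid angle and paddle height from the picture.

```bash
python3 - <<'E'
from h import *
th=np.load('th.npy');im=cv2.imread('pics/side13.png')
big=cv2.resize(im[160:320,160:450],None,fx=2.75,fy=2.75,interpolation=cv2.INTER_CUBIC)
def dot(X,c):
    for q in proj('side',T(th,X)): cv2.circle(big,tuple(int(round(a)) for a in (q-160+.5)*2.75),3,c,1)
for a,c in((.40,(255,255,0)),(.45,(0,255,255))):
    dot([[sx*.065,-.215+.155*np.cos(a),.118+.155*np.sin(a)] for sx in(1,-1)],c)
for ph,c in((-.33,(255,255,0)),(-.38,(0,255,255))):
    dot([[x,np.cos(ph)*y-np.sin(ph)*.006,.11+np.sin(ph)*y+np.cos(ph)*.006] for x in(.028,-.028) for y in(.164,.22)],c)
cv2.imwrite('pics/fin.png',big);here()
E
```

```text
t 10.45 trough [0.0051 0.1828 0.0284] rpy [-1.554 -0.007 -1.347] F [-1.93 -0.73 12.75] w 0.0006
```

View pics/fin.png

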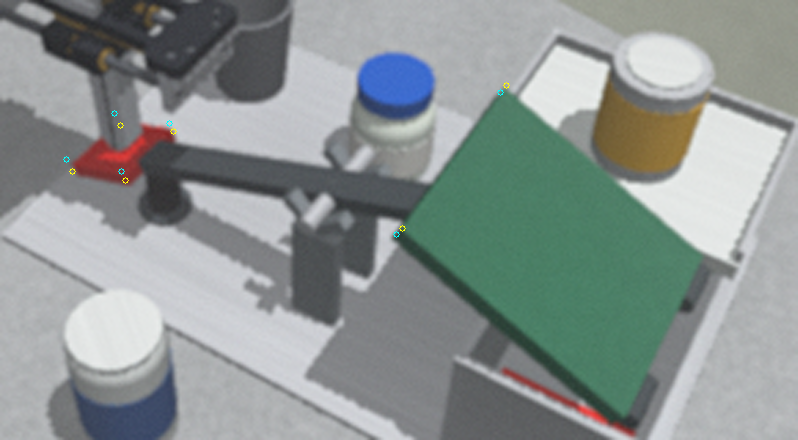

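The lid corners match the 0.45 rad marks, and the paddle matches the bar on its stop. I'll hold a little longer to confirm the force is steady, then hand in.

```bash
python3 - <<'E'
from h import *
for i in range(8): robot.snapshot('side'); here()
o=robot.get_obs()
if 8<o["wrist_force"][2]<25: robot.close_job(); print("closed")
E
```

```text
t 10.5 trough [0.0051 0.1829 0.0284] rpy [-1.554 -0.007 -1.347] F [-2.64 -0.69 11.77] w 0.0002
t 10.55 trough [0.0051 0.1829 0.0284] rpy [-1.554 -0.007 -1.347] F [-2.43  0.45 11.77] w 0.0004
t 10.6 trough [0.0051 0.1829 0.0284] rpy [-1.554 -0.007 -1.347] F [-2.54  0.02 12.05] w 0.0004
t 10.65 trough [0.0051 0.1829 0.0284] rpy [-1.554 -0.007 -1.347] F [-2.84 -0.09 11.61] w 0.0007
t 10.7 trough [0.0051 0.1828 0.0284] rpy [-1.554 -0.007 -1.347] F [-2.71 -0.32 11.98] w 0.0003
t 10.75 trough [0.005  0.1829 0.0284] rpy [-1.554 -0.007 -1.347] F [-2.17 -1.14 12.64] w 0.0005
t 10.8 trough [0.005  0.1828 0.0283] rpy [-1.554 -0.007 -1.347] F [-2.31  0.07 12.08] w 0.0006
t 10.85 trough [0.0051 0.1829 0.0284] rpy [-1.554 -0.007 -1.347] F [-3.14  0.21 11.6 ] w 0.0002
the job is handed in; nothing more can be done
closed
```

The tin is on the shelf and the paddle is held down on its stop with the lid open. I handed the job in at about 10.9 s; no verdict is reported.

- **Tin:** I pushed it across with two slightly open fingertips. It stands upright on the shelf at about x = 122 mm in the trough frame, wholly off the lid, and the lid was still shut when I checked.
- **Lever and lid:** I pressed the paddle down with the closed fingertips. In the last pictures the bar rests on its stop and the lid is open by about 0.45 rad. The downward force held steady at about 12 N for the last 0.5 s before hand-in, against about 5 N from the lid's load before the bar met the stop.
- **Bystanders:** the jar, cup and can showed no visible change in the last pictures. I compared them by eye and did not measure them.

**Disagreement:** the reported TCP height at the end was 28 mm, below the paddle's top face, which should be about 45 mm on the stop. In the pictures the real fingertips sat about 15 mm higher than reported. I therefore judged contact with the stop by the rise in force and by the pictures, not by the reported height.

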